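# Dock the spare battery pack in its charger

## Task

Load the spare battery pack into the empty charging station on the cafe table: pick it up, slide it contacts first into the bay, and push on gently until you feel it meet the stiff contact plate hidden inside and press that plate back about 5 mm, without driving the plate to its end. Leave the pack docked and let go of it; do not ram the station and do not disturb the other things on the table.

Things in the scene. Friction and masses are not known exactly. Their poses are not given: they have to be found in the camera images.
- pack: Black battery pack, a slab 130 long x 22 thick x 50 mm high, about 0.2 kg, standing on its long narrow edge. Origin: centre of its underside; +x along its length to the end with brass contacts (its last 12 mm are 18 x 46 mm), +y across the 22 mm, +z up. Grip the ribbed tail across the 22 mm, centred 25 mm from its end (x = -40 mm); at least 55 mm of the tail stays outside the station.
- pack_nose (a point): Centre of the pack's contact end face, 65 mm ahead of the pack's origin, 25 mm above its underside.
- station: Grey charger, fixed, 115 long x 70 wide x 70 mm high, one blind bay in its robot-side face. Origin: on the table under the bay's mouth; +x into the bay, +z up. Bay 25 mm wide, floor 6 mm, roof 62 mm above the table. Before the mouth: a loading shelf level with the floor, 80 long x 50 wide; black lips 9 mm long, flared to 31 mm. The contact plate hides 40 to 65 mm behind the mouth, varying.
- bay_mouth (a point): Middle of the bay's floor at the mouth (6 mm above the table); axes as the station's.
- contact_plate (a joint): How far the hidden contact plate is pushed back, m: 0 = untouched, 0.012 = hard end. It does not move below 8 N, then needs 0.8 N more per mm (12 N at 5 mm, 15.2 N at 9 mm), and stays where it is left when the pack is let go. Pushed back by 2 to 9 mm the pack is properly docked; beyond 9 mm the contacts are crushed.
- shaker: Salt shaker, glass with metal cap, 44 mm diameter, 90 mm high, loose bystander; origin at the centre of its underside.
- beaker: White porcelain beaker of wooden stirrers, 73 mm diameter, 146 mm high, loose bystander; origin at the centre of its underside.
- bell: Domed counter bell, 89 mm diameter, 59 mm high, loose bystander; origin at the centre of its underside.
- saucer: White saucer, 114 mm diameter, 14 mm high, loose bystander; origin at the centre of its underside.
- cup: White espresso cup standing upside down, 82 x 60 x 58 mm, loose bystander; origin at the centre of its underside.
There are look-alikes about, which are no part of the job. What is meant by the pack is not blue or pink, and is the larger of those in its own colour.

How it is judged (in metres and radians):
On the way, in this order (a step that is already met when the one before it is completed fails the run):
1. the pack is lifted clear of the table (height (world z) of pack above 0.012 m), for 0.1 s.
2. the pack's contact end is inside the bay (x of pack_nose in the frame of bay_mouth above 0.015 m and y of pack_nose in the frame of bay_mouth between -0.004 and 0.004 m and angle between the x axis of pack and the x axis of station, either way round below 0.08 rad and angle between pack's own z axis and vertical below 0.1 rad), for 0.1 s.
3. the hidden contact plate is pressed back at least 2 mm (value of joint contact_plate above 0.002 m), for 0.2 s.
At the end, for the whole second after the job is handed in: The pack lies flat on the floor of bay and shelf (origin under 8.5 mm high, tilt under 0.1 rad), straight in the bay (within 0.08 rad and 4 mm of the middle), released, at rest, its contact end still at the contact plate (gap under about 4 mm), and the plate stands pushed back by 2 to 9 mm (x of pack_nose in the frame of bay_mouth above 0.038 m and y of pack_nose in the frame of bay_mouth between -0.004 and 0.004 m and angle between the x axis of pack and the x axis of station, either way round below 0.08 rad and angle between pack's own z axis and vertical below 0.1 rad and value of joint contact_plate between 0.002 and 0.009 m and horizontal distance between pack_nose and contact_plate_c0 below 0.006 m and height (world z) of pack below 0.0085 m and linear speed of pack below 0.01 m/s); the robot touches nothing.
It fails at once if the contact plate is driven back beyond 9 mm (contacts crushed) (value of joint contact_plate above 0.009 m).
It fails at once if the pack is rammed against the station with more than 20 N (contact force between pack and station above 20 N).
It fails at once if a bystander (shaker, beaker, bell, saucer, cup) is moved more than 20 mm (distance of any of shaker, beaker, bell, saucer, cup from where it was at the start of the episode above 0.02 m).
It also fails if it takes over 67 s, if anything falls off the work surface, if the arm or the gripper's body presses on something with over 40 N, if the wrist force passes 120 N, or if a joint passes its speed limit or range.

## Robot

A 6-joint arm with a two-finger parallel gripper is mounted at the origin on a cart in front of the work surface, level with it; the furniture and walls round the work are solid. World frame = base frame: x ahead of the robot, y to its left, z up, the work surface at z = 0. Lengths are in mm, angles in rad, forces in N, time in s.
With the tool pointing down it reaches from about 275 to 1000 mm from the base axis. Payload 8.4 kg.
Tool frame: the origin (TCP) lies between the finger pads; the fingertips stand r.finger_overhang ahead of it and the grasp point (between the pads) is the TCP (r.finger_overhang is the distance from the TCP to the fingertips, in mm); z points along the fingers, y is the line along which they close (so a half turn about z gives the same grasp; the last joint's range is limited). The gripper opens to 85 mm and grips with 20 to 120 N. Pads are 22 mm wide; open, the fingers measure 114 mm over their backs; the gripper's body (76 mm by 85 mm) begins 54 mm behind the grasp point. The pads swing forward as they close: fully open they stand 13 mm farther back than shut.
Start: joints at [-1.22, 0.353, 1.633, -0, 1.155, -0.002], TCP at [215.953, -586.509, 250.281] pointing down, gripper open.
Joint ranges: [-2.63, 2.63], [-0.92, 2.1], [0.06, 2.66], [-1.3, 4.44], [0, 2.69], [-3.02, 3.02]. Speed limits (rad/s): [2.22, 2.22, 2.79, 3.14, 3.14, 3.14].

## Interface

Orientations are given as [roll, pitch, yaw] about the fixed x, y, z axes, in that order (R = Rz(yaw) Ry(pitch) Rx(roll)).
In Python, from rig import r, cams, sign_off gives the robot as it stands.
- The arm moves only by the shell command python3 -m crank 'ROWS' [FORCE]. ROWS is JSON, a list of rows, each a list of 7 numbers: the shift along the tool's x, y, z in m, then the turn, a rotation vector about the tool's x, y, z in rad, then the closure, from 0 (fully open) to 1 (shut). In form: [[dx, dy, dz, ax, ay, az, gripper], ...]. A call has 1 to 5 rows; each row is the pose to reach, as a shift and turn from the pose commanded when the call began, along the tool's axes at that moment; what a row does not reach only later rows make up. A row lasts 1/10 s, in which the tool goes at most 50 mm and 8.59 degrees, less where a joint would pass 70% of its speed; a pose out of reach is approached as far as the arm can. A call with a gripper value outside its range is refused whole. The fingers move at their own pace and stop on an object; FORCE is the grip in N (left out, the last holds). Time passes only in rows, so rows that repeat a pose let the fingers close. It gives the time, the measured TCP pose, the force, the opening and the grip force at its end, in the units of the state.
- r.sense(): the state, without advancing time (a new reading comes with each control period).
- cams.grab_frame(name): name is "side" or "top" or "wrist"; returns a dict with "image" (420x560x3 uint8, red, green, blue), "fx", "fy", "cx", "cy" (pixels), "position" and "orientation" of the camera in the world. Camera axes: x right, y down, z forward; pixel columns grow to the right and rows downward; lengths in mm; the calibration is good to about 2 mm. The wrist camera is an equidistant fisheye: a pixel r from the principal point sees the ray r / f radians off the axis. A picture is of the moment at which its call begins. There is no depth.
- sign_off(): hands the job in; it is judged then, once.
The state is a dict: "clock": time; "qpos": joint angles; "qvel": joint speeds; "joint_efforts": joint torques, N m; "eef_pos": TCP position; "tcp_rot": TCP orientation; "contact_force": force on the tool from outside, world axes, zero at the start; "wrist_torque": the same for the moment, N m; "opening": opening from 0.0 (shut) to 1.0 (fully open); "grasp_force": force on a finger pad.
Only numpy, scipy, OpenCV 4.12 (cv2) and the standard library are available. Lean on these libraries where they do the work, as an engineer would, in place of code of your own. Each camera call takes 0.05 s, during which the arm holds its last target. There are 200 camera calls.

## Working session

There is one attempt and no reset: what is moved stays moved. The work goes in short steps, Python scripts to look and compute and a shell command to move; the robot and the scene stay as the last step left them, time stands still between calls to the robot, and variables do not carry over. Pictures are saved under pics/ and viewed, at most 10 in all, crops included, and the job is handed in when it is done.

```bash
mkdir -p pics; ls
python3 - <<'E'
from rig import r,cams
import cv2
for n in ("side","top"):
    f=cams.grab_frame(n); cv2.imwrite(f"pics/{n}0.png",f["image"][:,:,::-1])
    print(n,{k:v for k,v in f.items() if k!="image"})
print(r.sense(), r.finger_overhang)
E
```

```text
pics
side {'fx': 427.3086003828003, 'fy': 427.3086003828003, 'cx': 282.2210561693078, 'cy': 213.33469645716366, 'position': array([102.73996319, 912.64750677, 815.2582889 ]), 'orientation': array([-2.25999010e+00, -2.22049798e-03, -2.67880895e+00])}
top {'fx': 472.33322262033045, 'fy': 472.33322262033045, 'cx': 282.3096587622688, 'cy': 211.33925066000037, 'position': array([ 427.67731807,   65.54832534, 1187.96583238]), 'orientation': array([-3.07219749,  0.00848628, -1.57203848])}
{'clock': 0.1, 'qpos': array([-1.22041507e+00,  3.53584391e-01,  1.63403212e+00,  2.96812193e-05,
        1.15520133e+00, -2.39353608e-03]), 'qvel': array([ 0.00082919, -0.00130669, -0.00072179, -0.00049332,  0.00087817,
       -0.0017246 ]), 'joint_efforts': array([-9.29898706e-04, -6.06364775e+01, -3.42816532e+01, -2.28132376e-05,
        4.09790766e-03, -1.13457855e-05]), 'eef_pos': array([ 215.81810532, -586.14171928,  249.64513392]), 'tcp_rot': array([-3.14036754e+00, -3.00723836e-05,  3.52762778e-01]), 'contact_force': array([0.11932892, 0.25265327, 0.26130068]), 'wrist_torque': array([-0.022643  ,  0.01193169,  0.01478057]), 'grasp_force': 0.0, 'opening': 0.9957027129469194} 19.0
```

View pics/top0.png

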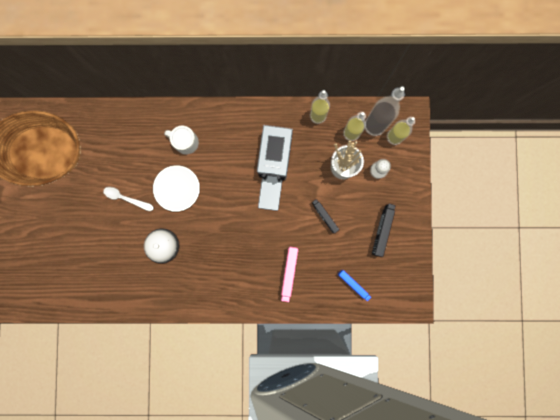

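View pics/side0.png

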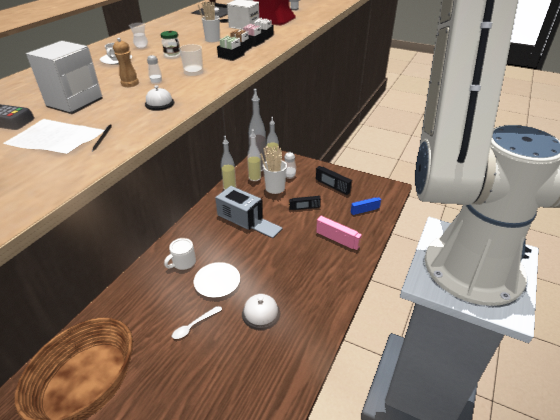

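Candidates in the top view are the large black pack (384,230), a small black one (325,216), pink (289,274) and blue (354,285). I choose the large black one. The station is at (274,155), with its shelf at (270,195) and its mouth facing the robot. Next I check this in a close crop.

Run:
```python
import cv2,numpy as np
a=cv2.imread("pics/top0.png"); s=cv2.imread("pics/side0.png")
c1=cv2.resize(a[195:265,305:405],None,fx=5,fy=5,interpolation=cv2.INTER_CUBIC)   # 500x350
c2=cv2.resize(a[120:215,250:300],None,fx=5.8,fy=5.8,interpolation=cv2.INTER_CUBIC) # 290x551
c3=cv2.resize(s[160:200,305:365],None,fx=5,fy=5,interpolation=cv2.INTER_CUBIC) #300x200
o=np.zeros((560,800,3),np.uint8); o[:350,:500]=c1; o[:c2.shape[0],505:505+c2.shape[1]]=c2; o[355:555,:300]=c3
cv2.imwrite("pics/crop1.png",o)
```

```text
(no output)
```

View pics/crop1.png

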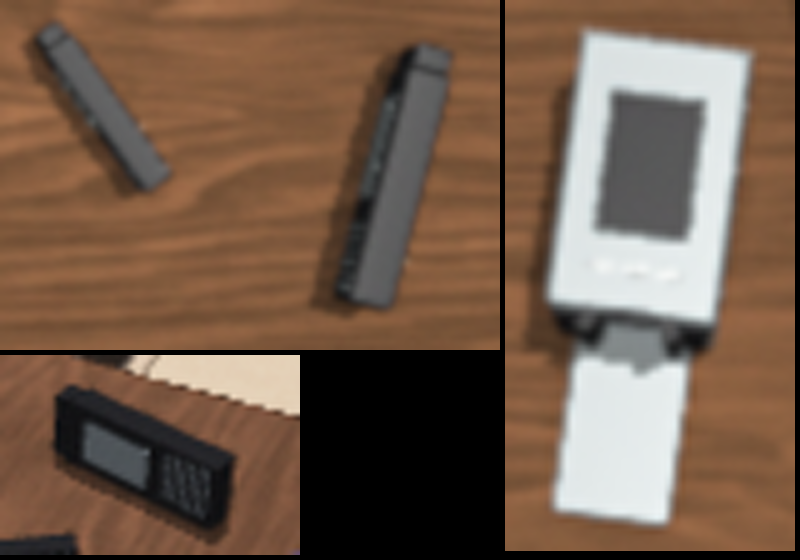

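The chosen pack's narrower nose end is at crop (432,48) and its ribbed tail at (372,304), nearest the robot. The station roof and shelf corners also read cleanly from this crop.

```bash
cat > h.py <<'E'
import numpy as np
from scipy.spatial.transform import Rotation as R
def ray(f,u,v,fish=False):
    x=(u-f["cx"])/f["fx"]; y=(v-f["cy"])/f["fy"]
    if fish:
        t=np.hypot(x,y); s=np.sinc(t/np.pi); d=np.array([x*s,y*s,np.cos(t)])
    else: d=np.array([x,y,1.])
    return R.from_euler("xyz",f["orientation"]).apply(d)
def onz(f,u,v,z,fish=False):
    d=ray(f,u,v,fish); p=f["position"]; return (p+d*(z-p[2])/d[2])[:2]
E
python3 - <<'E'
from h import *
from rig import cams
f=cams.grab_frame("top")
n=onz(f,305+432/5,195+48/5,49); t=onz(f,305+372/5,195+304/5,50)
d=n-t; print("pack",n,t,np.linalg.norm(d),np.arctan2(d[1],d[0]),"center",(n+t)/2)
P=lambda u,v,z: onz(f,250+(u-505)/5.8,120+v/5.8,z)
A=[P(*c,70) for c in((583,30),(752,50),(713,325),(547,302))]; B=[P(*c,6) for c in((668,524),(552,508))]
bk=(A[0]+A[1])/2; fr=(A[2]+A[3])/2; d=bk-fr
print("roof",A,np.linalg.norm(A[0]-A[1]),np.linalg.norm(d),np.arctan2(d[1],d[0]),"front",fr,"back",bk)
print("shelf end",(B[0]+B[1])/2,B)
E
```

```text
pack [ 522.68928801 -188.35755686] [ 399.60942429 -157.32689968] 126.93129849729418 -0.2469711412593842 center [ 461.14935615 -172.84222827]
roof [array([713.12546009, 120.02572107]), array([704.47928589,  50.01222609]), array([589.7851665 ,  66.36199434]), array([599.49447819, 134.67703888])] 70.54534575510155 115.21004645562292 -0.13495083355788057 front [594.63982234 100.51951661] back [708.80237299  85.01897358]
shelf end [515.88653384 111.13866848] [array([512.36775172,  86.02799284]), array([519.40531596, 136.24934411])]
```

```bash
cat >> h.py <<'E'
def delta(x,y,z,yaw):
    "tool-frame move (m, rad) from measured pose to pointing-down target"
    from rig import r
    s=r.sense(); C=R.from_euler("xyz",s["tcp_rot"]); T=R.from_euler("xyz",[np.pi,0,yaw])
    print("d",np.round(C.inv().apply(np.array([x,y,z])-s["eef_pos"])/1000,4),"turn",np.round((C.inv()*T).as_rotvec(),4),"t",s["clock"],"p",s["eef_pos"].round(1),s["tcp_rot"].round(4),"F",s["contact_force"].round(1),"op",round(s["opening"],3),"g",round(s["grasp_force"],1))
E
python3 -m crank '[[0.034,-0.033,-0.005,0,0,0.06,0],[0.068,-0.065,0.01,0,0,0.12,0],[0.102,-0.098,0.015,0,0,0.18,0],[0.136,-0.13,0.02,0,0,0.24,0],[0.17,-0.163,0.025,0,0,0.3,0]]'
python3 -c "
from h import *
delta(422.4,-163,200,-.247)"
```

```text
clock: 0.65
eef_pos: [319.5, -373.1, 224.9]
tcp_rot: [-3.141, -0.0, 0.05]
contact_force: [1.3, 0.3, -0.2]
opening: 1.005
grasp_force: 0.0
d [ 0.1132 -0.2047  0.025 ] turn [-1.000e-04 -0.000e+00  2.968e-01] t 0.65 p [ 319.5 -373.1  224.9] [-3.1415 -0.      0.0498] F [ 1.3  0.3 -0.2] op 1.005 g 0.0
```

```bash
python3 -m crank '[[0.022,-0.041,0.005,0,0,0.06,0],[0.045,-0.082,0.01,0,0,0.12,0],[0.068,-0.123,0.015,0,0,0.18,0],[0.09,-0.164,0.02,0,0,0.24,0],[0.113,-0.205,0.025,0,0,0.297,0]]'; python3 -m crank '[[0,0,0,0,0,0,0],[0,0,0,0,0,0,0]]' >/dev/null
python3 - <<'E'
from h import *
from rig import cams
import cv2
delta(422.4,-163,200,-.247)
f=cams.grab_frame("wrist"); print({k:v for k,v in f.items() if k!="image"})
cv2.imwrite("pics/w1.png",cv2.resize(f["image"][:,:,::-1],(800,600),interpolation=cv2.INTER_CUBIC))
E
```

```text
clock: 1.15
eef_pos: [421.5, -162.3, 200.2]
tcp_rot: [3.142, -0.0, -0.247]
contact_force: [0.2, -0.7, -0.6]
opening: 1.002
grasp_force: 0.0
d [ 0.0009 -0.0004  0.0001] turn [0.0002 0.0005 0.0065] t 1.35 p [ 421.4 -163.2  200.1] [ 3.1414e+00  5.0000e-04 -2.4050e-01] F [ 0.8 -0.7 -0.4] op 0.996 g 0.0
{'fx': 325.19226210127806, 'fy': 325.19226210127806, 'cx': 278.6592447935785, 'cy': 208.3198896913786, 'position': array([ 502.00947862, -182.79299008,  323.11023927]), 'orientation': array([ 2.81720411e+00, -1.00023295e-03, -1.81108398e+00])}
```

View pics/w1.png

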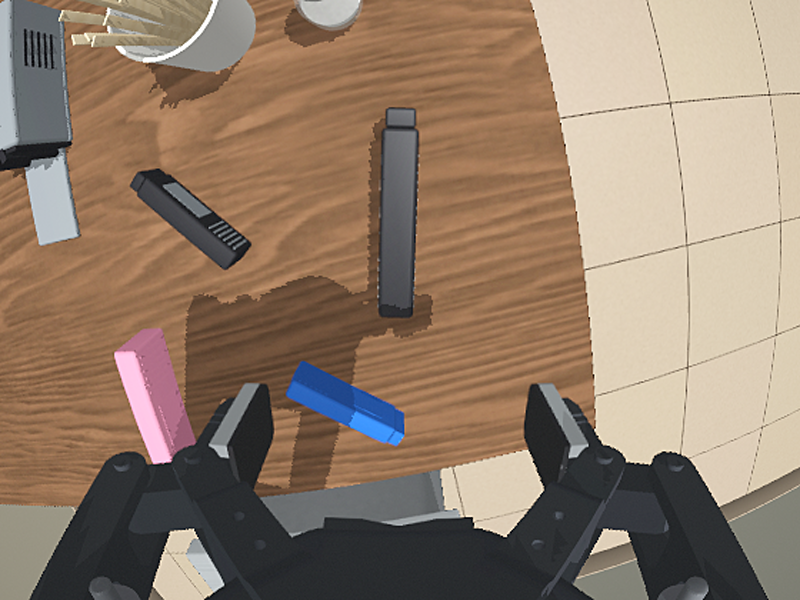

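The wrist view shows the black pack between its nose top edge at (401,109) and tail top edge at (396,306), with nothing near it. The station shelf is at left.

Run:
```python
from h import *
from rig import cams
f=cams.grab_frame("wrist"); k=.7
P=lambda u,v,z: onz(f,u*k,v*k,z,True)
n=P(401,109,48);t=P(396,306,50);L=P(382.5,130,50);Rr=P(418.5,129,50);l2=P(380,304,50);r2=P(413,304,50)
d=(L+Rr)/2-(l2+r2)/2; a=np.arctan2(*(n-t)[::-1])
print(n,t,np.linalg.norm(n-t),a,np.arctan2(d[1],d[0]),np.linalg.norm(L-Rr),np.linalg.norm(l2-r2))
u=(n-t)/np.linalg.norm(n-t); c=(n+t)/2-40*u; print(c)
# fit a yaw of -0.25ish
delta(*c,32,a)
print("shelf end",P(39,246,6),P(79,237,6))
```

```text
[ 523.09900438 -191.20135246] [ 407.39525582 -159.56098835] 119.9519490182125 -0.26693405915042884 -0.26438711432503287 20.749050862602985 20.58128927789636
[ 426.66376417 -164.83015748]
d [ 0.0056 -0.0013  0.1683] turn [0.0003 0.0001 0.0231] t 1.45 p [ 420.9 -164.7  200.3] [ 3.1413e+00  1.0000e-04 -2.4380e-01] F [-0.  -0.2  0.2] op 1.0 g 0.0
shelf end [519.31938902 133.91599485] [512.0929042  83.4376566]
```

```bash
python3 -m crank '[[0.001,0,0.04,0,0,0.012,0],[0.001,0,0.08,0,0,0.012,0],[0.001,0,0.115,0,0,0.012,0],[0.001,0,0.145,0,0,0.012,0],[0.001,0,0.168,0,0,0.012,0]]'; python3 -m crank '[[0,0,0,0,0,0,0.4],[0,0,0,0,0,0,0.7],[0,0,0,0,0,0,0.9],[0,0,0,0,0,0,1],[0,0,0,0,0,0,1]]' 40;python3 -m crank '[[0,0,0,0,0,0,1],[0,0,0,0,0,0,1],[0,0,0,0,0,0,1]]' 40
```

```text
clock: 1.95
eef_pos: [421.0, -165.7, 30.7]
tcp_rot: [-3.142, 0.001, -0.259]
contact_force: [-0.4, -0.4, -0.4]
opening: 1.001
grasp_force: 0.0
clock: 2.45
eef_pos: [423.0, -164.8, 33.6]
tcp_rot: [3.141, -0.002, -0.256]
contact_force: [-1.0, -0.6, 7.1]
opening: 0.253
grasp_force: 38.9
clock: 2.75
eef_pos: [423.0, -164.8, 33.6]
tcp_rot: [3.141, -0.002, -0.256]
contact_force: [-1.0, -0.4, 7.3]
opening: 0.251
grasp_force: 38.9
```

```bash
python3 -m crank '[[0,0,-0.01,0,0,0,1],[0,0,-0.03,0,0,0,1],[0,0,-0.055,0,0,0,1],[0,0,-0.075,0,0,0,1],[0,0,-0.09,0,0,0,1]]'; python3 -c "
from h import *
delta(470.7,117.2,122,-.134)"
```

```text
clock: 3.25
eef_pos: [422.5, -164.4, 124.5]
tcp_rot: [3.141, -0.002, -0.256]
contact_force: [0.0, 0.6, -2.7]
opening: 0.252
grasp_force: 39.3
d [-0.0246 -0.2846  0.0024] turn [ 0.0003 -0.0018 -0.122 ] t 3.25 p [ 422.5 -164.4  124.5] [ 3.1414e+00 -1.8000e-03 -2.5600e-01] F [ 0.   0.6 -2.7] op 0.252 g 39.3
```

```bash
python3 -m crank '[[-0.005,-0.035,0,0,0,-0.015,1],[-0.01,-0.075,0,0,0,-0.03,1],[-0.012,-0.115,0,0,0,-0.045,1],[-0.014,-0.155,0,0,0,-0.06,1],[-0.016,-0.19,0,0,0,-0.08,1]]'; python3 -m crank '[[-0.002,-0.035,0,0,0,-0.015,1],[-0.004,-0.065,0,0,0,-0.03,1],[-0.006,-0.085,0,0,0,-0.042,1],[-0.008,-0.095,0.002,0,0,-0.042,1],[-0.008,-0.095,0.002,0,0,-0.042,1]]' >/dev/null
python3 - <<'E'
from h import *
from rig import cams
import cv2
delta(470.7,117.2,122,-.134)
f=cams.grab_frame("wrist"); print(f["position"],f["orientation"])
cv2.imwrite("pics/w2raw.png",f["image"][:,:,::-1])
cv2.imwrite("pics/w2.png",cv2.resize(f["image"][:,:,::-1],(800,600),interpolation=cv2.INTER_CUBIC))
E
```

```text
clock: 3.75
eef_pos: [454.9, 25.4, 123.4]
tcp_rot: [-3.141, -0.001, -0.175]
contact_force: [0.9, 0.1, -2.0]
opening: 0.251
grasp_force: 39.5
d [ 0.0076  0.001  -0.0014] turn [-0.     -0.      0.0012] t 4.25 p [463.3 119.2 120.6] [-3.1415 -0.     -0.1328] F [-0.7 -1.3 -2.6] op 0.252 g 39.5
[545.47436244 108.161036   243.62411168] [ 2.81769380e+00 -7.58387292e-04 -1.70341220e+00]
```

View pics/w2.png

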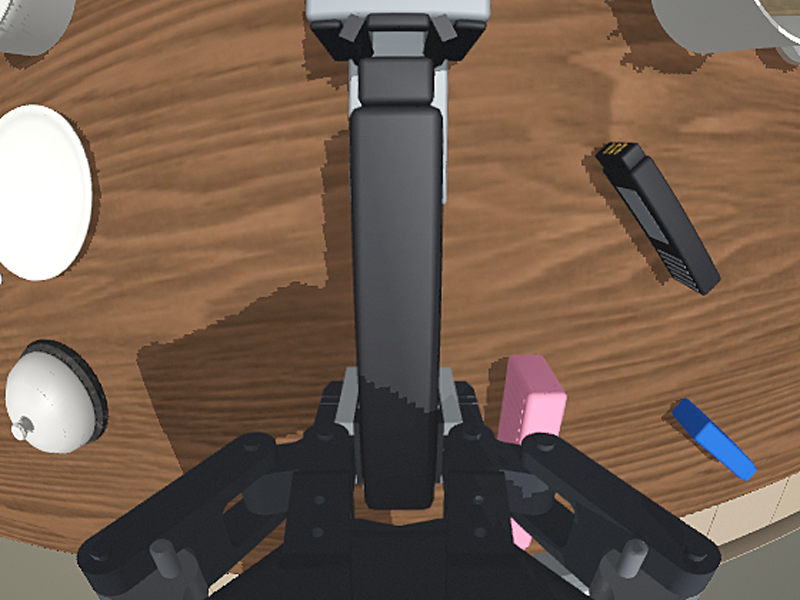

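The wrist view shows the pack hanging straight, with its nose edge at (397,58) and tail at (399,505). It points at the bay, whose lips sit around (352,30) and (442,30). I enlarge that part next.

Run:
```python
import cv2
a=cv2.imread("pics/w2raw.png")
cv2.imwrite("pics/w2c.png",cv2.resize(a[0:90,205:355],None,fx=5.3,fy=5.3,interpolation=cv2.INTER_CUBIC))
```

```text
(no output)
```

View pics/w2c.png

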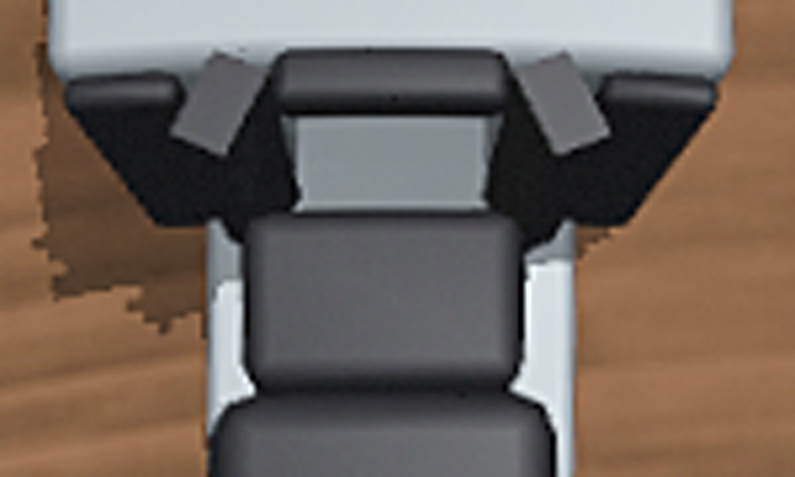

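The crop shows roof corners at (50,75) and (732,68), flare tips at (222,155) and (560,155), and shelf edges 209 and 574 at row 260. The nose spans 247–523 at row 225, so it sits almost centred.

Run:
```python
from h import *
from rig import cams
f=cams.grab_frame("wrist")
C=lambda u,v,z: onz(f,205+u/5.3,v/5.3,z,True)
W=lambda u,v,z: onz(f,u*.7,v*.7,z,True)
m=lambda a,b:(a+b)/2
roof=[C(50,75,70),C(732,68,70)]; sh=[C(209,260,6),C(574,260,6)]; bar=[C(275,70,68),C(508,70,68)]
print("roof",m(*roof),np.linalg.norm(roof[0]-roof[1]),np.arctan2(*(roof[0]-roof[1])[::-1])-np.pi/2)
print("shelf",m(*sh),np.linalg.norm(sh[0]-sh[1]),"bar",m(*bar))
e=[W(448,62,6),W(443,204,6)]; print("shelf edge yaw",np.arctan2(*(e[0]-e[1])[::-1]))
T=137
n=m(C(247,225,T-2),C(523,225,T-2)); b=m(C(215,430,T),C(553,430,T)); t=m(W(365,500,T),W(434,500,T))
d=n-t; yaw=np.arctan2(d[1],d[0]); print("pack nose",n,b,t,"len",np.linalg.norm(d),"yaw",yaw)
for sy in(-.134,):
    ax=np.array([np.cos(sy),np.sin(sy)]); ay=np.array([-ax[1],ax[0]])
    for nm,p in dict(roof=m(*roof),shelf=m(*sh),bar=m(*bar),topmouth=np.array([594.6,100.5]),topshelf=np.array([515.9,111.1]),nose=n,tail=t).items(): print(nm,"along",(p-n)@ax,"lat",(p-n)@ay)
delta(470.7,117.2,122,-.134)
```

```text
roof [595.23496897 100.38895781] 68.0101463180504 -0.12128092873267082
shelf [585.09214716 101.59538835] 49.15373649225329 bar [594.74034955 100.41617833]
shelf edge yaw -0.15889136678655216
pack nose [565.75994178 104.82070234] [552.6359765  106.63713766] [444.86768123 120.23355516] len 121.87081148719479 yaw -0.12680836071218407
roof along 29.802874280877983 lat -0.45417156987196555
shelf along 19.589800221461868 lat -0.6136304896517325
bar along 29.30905227371814 lat -0.4932758986575982
topmouth along 29.15876237692055 lat -0.42895626310751683
topshelf along -50.25187868361331 lat -0.43824900543857553
nose along 0.0 lat 0.0
tail along -121.86765994135749 lat -0.8764433609893423
d [ 0.0075 -0.0004 -0.0016] turn [ 0.0004  0.0004 -0.    ] t 4.35 p [463.2 117.8 120.4] [ 3.1412e+00  4.0000e-04 -1.3400e-01] F [ 1.5 -0.3 -1.8] op 0.254 g 39.5
```

```bash
python3 -m crank '[[0,0,0.02,0,0,0.006,1],[0,0,0.045,0,0,0.006,1],[0,0,0.065,0,0,0.006,1],[0,0,0.075,0,0,0.006,1],[0,0,0.075,0,0,0.006,1]]'; python3 -m crank '[[0,0,0.001,0,0,0,1],[0,0,0.002,0,0,0,1],[0,0,0.003,0,0,0,1],[0,0,0.003,0,0,0,1]]'
```

```text
clock: 4.85
eef_pos: [462.7, 117.4, 44.4]
tcp_rot: [3.141, 0.002, -0.141]
contact_force: [-0.0, 0.4, -2.7]
opening: 0.254
grasp_force: 39.5
clock: 5.25
eef_pos: [463.9, 118.5, 42.7]
tcp_rot: [-3.141, -0.001, -0.14]
contact_force: [-1.2, 0.1, -2.4]
opening: 0.251
grasp_force: 39.5
```

```bash
python3 -m crank '[[0,0,0.0005,0,0,0,1],[0,0,0.001,0,0,0,1],[0,0,0.001,0,0,0,1]]'; python3 -m crank '[[0,0,0.0005,0,0,0,1],[0,0,0.001,0,0,0,1],[0,0,0.001,0,0,0,1]]'
```

```text
clock: 5.55
eef_pos: [463.6, 118.5, 41.3]
tcp_rot: [-3.142, 0.0, -0.14]
contact_force: [-0.5, 1.0, -2.6]
opening: 0.255
grasp_force: 39.5
clock: 5.85
eef_pos: [463.5, 118.4, 40.2]
tcp_rot: [3.142, 0.0, -0.14]
contact_force: [-0.6, -0.0, -2.5]
opening: 0.25
grasp_force: 39.5
```

```bash
python3 -m crank '[[0,0,0.0005,0,0,0,1],[0,0,0.0005,0,0,0,1]]'; python3 -m crank '[[0,0,0.0005,0,0,0,1],[0,0,0.0005,0,0,0,1]]';  python3 -m crank '[[0,0,0.0005,0,0,0,1],[0,0,0.0005,0,0,0,1]]'
```

```text
clock: 6.05
eef_pos: [463.6, 118.4, 39.8]
tcp_rot: [-3.142, -0.0, -0.14]
contact_force: [-0.4, -0.5, 0.4]
opening: 0.252
grasp_force: 39.7
clock: 6.25
eef_pos: [463.6, 118.5, 39.6]
tcp_rot: [-3.142, 0.0, -0.14]
contact_force: [-3.1, -0.5, 5.2]
opening: 0.254
grasp_force: 40.6
clock: 6.45
eef_pos: [463.4, 118.5, 39.2]
tcp_rot: [-3.141, 0.0, -0.14]
contact_force: [-4.0, 1.1, 8.8]
opening: 0.249
grasp_force: 41.0
```

```bash
python3 -m crank '[[0,0,-0.0007,0,0,0,1],[0,0,-0.0014,0,0,0,1],[0,0,-0.0014,0,0,0,1]]'; python3 -m crank '[[0.003,0,0,0,0,0,1],[0.006,0,0,0,0,0,1],[0.009,0,0,0,0,0,1],[0.012,0,0,0,0,0,1],[0.015,0,0,0,0,0,1]]'; python3 -m crank '[[0.002,0,0,0,0,0,1],[0.004,0,0,0,0,0,1],[0.006,0,0,0,0,0,1],[0.008,0,0,0,0,0,1],[0.010,0,0,0,0,0,1]]'
```

```text
clock: 6.75
eef_pos: [463.7, 118.4, 40.2]
tcp_rot: [-3.142, -0.0, -0.14]
contact_force: [-0.0, -1.1, -1.4]
opening: 0.253
grasp_force: 39.5
clock: 7.25
eef_pos: [478.8, 116.3, 40.2]
tcp_rot: [-3.142, -0.0, -0.14]
contact_force: [-0.5, 0.3, -2.1]
opening: 0.252
grasp_force: 39.5
clock: 7.75
eef_pos: [488.5, 114.9, 40.2]
tcp_rot: [-3.142, 0.0, -0.14]
contact_force: [0.2, 0.5, -1.6]
opening: 0.255
grasp_force: 39.5
```

```bash
python3 -m crank '[[0.002,0,0,0,0,0,1],[0.004,0,0,0,0,0,1],[0.006,0,0,0,0,0,1],[0.008,0,0,0,0,0,1],[0.010,0,0,0,0,0,1]]'
```

```text
clock: 8.25
eef_pos: [498.4, 113.5, 40.2]
tcp_rot: [3.142, 0.0, -0.14]
contact_force: [0.2, 0.2, -2.9]
opening: 0.247
grasp_force: 39.5
```

```bash
python3 -m crank '[[0.002,0,0,0,0,0,1],[0.004,0,0,0,0,0,1],[0.006,0,0,0,0,0,1],[0.008,0,0,0,0,0,1],[0.010,0,0,0,0,0,1]]'
```

```text
clock: 8.75
eef_pos: [508.3, 112.2, 40.2]
tcp_rot: [-3.142, 0.0, -0.14]
contact_force: [-1.3, 3.3, -1.9]
opening: 0.25
grasp_force: 39.5
```

```bash
python3 -m crank '[[0.002,0,0,0,0,0,1],[0.004,0,0,0,0,0,1],[0.006,0,0,0,0,0,1],[0.008,0,0,0,0,0,1],[0.010,0,0,0,0,0,1]]'
```

```text
clock: 9.25
eef_pos: [518.1, 110.8, 40.1]
tcp_rot: [-3.142, 0.0, -0.14]
contact_force: [-2.0, 4.4, -2.1]
opening: 0.25
grasp_force: 39.6
```

```bash
python3 -m crank '[[0,-0.0003,0,0,0,-0.002,1],[0,-0.0006,0,0,0,-0.004,1],[0,-0.0006,0,0,0,-0.004,1]]'; python3 -m crank '[[0.002,0,0,0,0,0,1],[0.004,0,0,0,0,0,1],[0.006,0,0,0,0,0,1],[0.008,0,0,0,0,0,1],[0.008,0,0,0,0,0,1]]'
```

```text
clock: 9.55
eef_pos: [518.3, 111.1, 40.2]
tcp_rot: [3.141, -0.0, -0.136]
contact_force: [-0.0, -0.8, -1.6]
opening: 0.252
grasp_force: 39.4
clock: 10.05
eef_pos: [526.5, 110.2, 40.2]
tcp_rot: [-3.141, -0.0, -0.136]
contact_force: [-0.4, 0.2, -2.4]
opening: 0.25
grasp_force: 39.4
```

```bash
python3 -m crank '[[0.001,0,0,0,0,0,1],[0.002,0,0,0,0,0,1],[0.003,0,0,0,0,0,1],[0.004,0,0,0,0,0,1],[0.004,0,0,0,0,0,1]]' | grep -E 'pos|contact'
```

```text
eef_pos: [530.2, 109.7, 40.2]
contact_force: [-0.1, -0.2, -1.9]
```

```bash
python3 -m crank '[[0.001,0,0,0,0,0,1],[0.002,0,0,0,0,0,1],[0.003,0,0,0,0,0,1],[0.003,0,0,0,0,0,1]]' | grep -E 'pos|contact'
```

```text
eef_pos: [533.2, 109.3, 40.2]
contact_force: [0.8, -0.4, -2.2]
```

```bash
python3 -m crank '[[0.001,0,0,0,0,0,1],[0.002,0,0,0,0,0,1],[0.003,0,0,0,0,0,1],[0.003,0,0,0,0,0,1]]' | grep -E 'pos|contact'
```

```text
eef_pos: [536.2, 108.9, 40.2]
contact_force: [0.1, 0.8, -3.0]
```

Nose is at about +44 mm with no contact yet, so I go on in small steps.

```bash
python3 -m crank '[[0.001,0,0,0,0,0,1],[0.002,0,0,0,0,0,1],[0.003,0,0,0,0,0,1],[0.003,0,0,0,0,0,1]]' | grep -E 'pos|contact'
```

```text
eef_pos: [539.1, 108.5, 40.2]
contact_force: [0.6, -0.1, -3.1]
```

```bash
python3 -m crank '[[0.001,0,0,0,0,0,1],[0.002,0,0,0,0,0,1],[0.002,0,0,0,0,0,1]]' | grep -E 'pos|contact'
```

```text
eef_pos: [541.1, 108.2, 40.2]
contact_force: [-0.2, -0.2, -2.3]
```

```bash
python3 -m crank '[[0.001,0,0,0,0,0,1],[0.002,0,0,0,0,0,1],[0.002,0,0,0,0,0,1]]' | grep -E 'pos|contact'
```

```text
eef_pos: [542.5, 107.9, 40.0]
contact_force: [-2.8, 0.9, -2.2]
```

```bash
python3 -m crank '[[0.0005,0,0,0,0,0,1],[0.001,0,0,0,0,0,1],[0.001,0,0,0,0,0,1]]' | grep -E 'pos|contact'
```

```text
eef_pos: [542.5, 107.8, 39.9]
contact_force: [-5.7, 1.4, 0.4]
```

```bash
python3 -m crank '[[0.0005,0,0,0,0,0,1],[0.001,0,0,0,0,0,1],[0.001,0,0,0,0,0,1]]' | grep -E 'pos|contact'
```

```text
eef_pos: [543.0, 107.7, 39.8]
contact_force: [-7.4, 2.1, 2.8]
```

```bash
python3 -m crank '[[0.0005,0,0,0,0,0,1],[0.001,0,0,0,0,0,1],[0.001,0,0,0,0,0,1]]' | grep -E 'pos|contact'
```

```text
eef_pos: [543.8, 107.5, 39.8]
contact_force: [-8.8, 2.4, 2.5]
```

```bash
python3 -m crank '[[0.0005,0,0,0,0,0,1],[0.001,0,0,0,0,0,1],[0.001,0,0,0,0,0,1]]' | grep -E 'pos|contact|rot'
```

```text
eef_pos: [544.7, 107.4, 39.8]
tcp_rot: [3.141, 0.004, -0.136]
contact_force: [-9.1, 2.0, 3.1]
```

```bash
python3 -m crank '[[0.0005,0,0,0,0,0,1],[0.001,0,0,0,0,0,1],[0.001,0,0,0,0,0,1]]' | grep -E 'pos|contact|rot'
```

```text
eef_pos: [545.5, 107.3, 39.8]
tcp_rot: [3.141, 0.004, -0.136]
contact_force: [-10.0, 2.2, 3.8]
```

```bash
python3 -m crank '[[0.0005,0,0,0,0,0,1],[0.001,0,0,0,0,0,1],[0.001,0,0,0,0,0,1]]' | grep -E 'pos|contact|rot'
```

```text
eef_pos: [546.3, 107.2, 39.8]
tcp_rot: [3.141, 0.005, -0.136]
contact_force: [-11.0, 3.5, 3.8]
```

```bash
python3 -m crank '[[0.0005,0,0,0,0,0,1],[0.001,0,0,0,0,0,1],[0.001,0,0,0,0,0,1]]' | grep -E 'pos|contact|rot'
```

```text
eef_pos: [547.2, 107.0, 39.8]
tcp_rot: [3.141, 0.005, -0.136]
contact_force: [-10.6, 2.8, 2.9]
```

```bash
python3 -m crank '[[0.0005,0,0,0,0,0,1],[0.001,0,0,0,0,0,1],[0.001,0,0,0,0,0,1]]' | grep -E 'pos|contact|rot'
```

```text
eef_pos: [547.9, 106.9, 39.7]
tcp_rot: [3.14, 0.006, -0.136]
contact_force: [-11.1, 3.4, 5.0]
```

```bash
python3 -m crank '[[-0.001,0,0,0,0,0,1],[-0.002,0,0,0,0,0,1],[-0.0025,0,0,0,0,0,1],[-0.0025,0,0,0,0,0,1]]' | grep -E 'pos|contact|rot'
```

```text
eef_pos: [547.9, 107.1, 40.0]
tcp_rot: [3.141, 0.001, -0.136]
contact_force: [-3.8, 0.6, -4.0]
```

```bash
python3 -m crank '[[-0.0005,0,0,0,0,0,1],[-0.001,0,0,0,0,0,1],[-0.001,0,0,0,0,0,1]]' 20; python3 -m crank '[[0,0,0,0,0,0,0.7],[0,0,0,0,0,0,0.65],[0,0,0,0,0,0,0.6],[0,0,0,0,0,0,0.5],[0,0,0,0,0,0,0.4]]'; python3 -m crank '[[0,0,0,0,0,0,0.3],[0,0,0,0,0,0,0.3]]'
```

```text
clock: 15.45
eef_pos: [547.9, 107.3, 40.4]
tcp_rot: [-3.141, -0.001, -0.136]
contact_force: [-2.0, 1.0, -3.3]
opening: 0.252
grasp_force: 39.3
clock: 15.95
eef_pos: [547.6, 107.3, 40.3]
tcp_rot: [-3.141, -0.0, -0.136]
contact_force: [0.1, 0.6, 0.2]
opening: 0.598
grasp_force: 0.0
clock: 16.15
eef_pos: [547.4, 107.3, 40.2]
tcp_rot: [3.142, 0.0, -0.136]
contact_force: [0.0, -0.2, 0.7]
opening: 0.7
grasp_force: 0.0
```

Released. Now I retreat straight up and look.

```bash
python3 -m crank '[[0,0,-0.02,0,0,0,0.3],[0,0,-0.05,0,0,0,0.3],[0,0,-0.085,0,0,0,0.3],[0,0,-0.12,0,0,0,0.3],[0,0,-0.15,0,0,0,0.3]]' | grep -E 'pos|contact'
python3 -m crank '[[-0.03,0,0,0,0,0,0.3],[-0.07,0,0,0,0,0,0.3],[-0.11,0,0,0,0,0,0.3],[-0.12,0,0,0,0,0,0.3],[-0.12,0,0,0,0,0,0.3]]' | grep -E 'pos|contact'
python3 - <<'E'
from rig import cams
import cv2,numpy as np
w=cams.grab_frame("wrist")["image"][:,:,::-1]; s=cams.grab_frame("side")["image"][:,:,::-1]
cv2.imwrite("pics/end.png",np.hstack([cv2.resize(w[:280,180:380],(400,560),interpolation=cv2.INTER_CUBIC),cv2.resize(s[160:270,205:283],(397,560),interpolation=cv2.INTER_CUBIC)]))
E
```

```text
eef_pos: [547.5, 107.3, 192.0]
contact_force: [0.6, -0.6, -0.7]
eef_pos: [427.4, 123.7, 190.4]
contact_force: [0.3, 0.3, -0.5]
```

View pics/end.png

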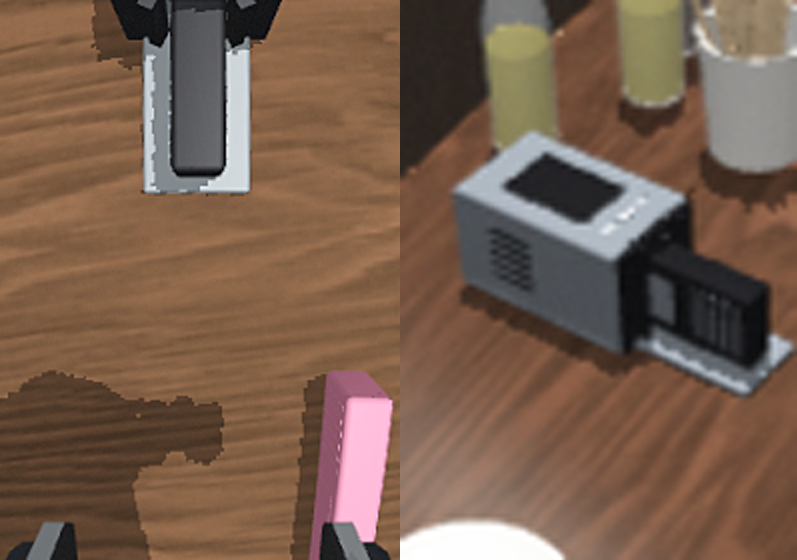

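The picture shows the pack lying flat on the shelf and straight in the bay, with its tail end at (197,172). The gripper is clear of it.

```bash
python3 -c "
from rig import sign_off
print(sign_off())"
```

```text
the job is handed in; nothing more can be done
None
```

The black battery pack is docked in the charging station and released, and the job is handed in with no verdict returned; going by push force and travel, the contact plate is pressed back about 4–5 mm.

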